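# Set the child-safe knob of a portable hotplate

### The job

Set the hotplate's child-safe knob to the two-dot heat: pull the knob up out of its lock, turn it clockwise from the red off bar to the two dots, and push it back fully home so that it is locked there. The lock's notch may sit a little to either side of the dots, so if the knob will not go down, turn it gently back and forth until it does. Leave the pan standing where it is on the plate.

Things in the scene. Friction and masses are not known exactly. Their poses are not given: they have to be found in the camera images.
- hob: white hotplate, fixed, spans x -48 to +252, y +-105 mm, top 58 mm above the worktop. Origin on the worktop below the knob's axis; z up; x points from the knob to the round cooking plate (centre x = 170 mm). On its black panel, 37 mm round the knob's axis: a red off bar in direction +x, and groups of one, two and three white dots 0.75, 1.4 and 2.05 rad clockwise from it (seen from above).
- knob_pull (a joint): how far the knob is pulled straight up, m: 0 = home, 0.012 = upper stop. Friction of about 3 N holds it where it is left (no spring, it does not fall). It turns only when more than 0.006 out (do not force it). Pushed down away from a notch it stops at about 0.005; at a notch it goes down to 0.
- knob (a joint): angle of the knob, rad, clockwise seen from above: 0 = white pointer at the red off bar; nominally 0.75, 1.4, 2.05 at one, two, three dots; end stop 2.4. Turns easily (0.04 N m) and stays where left. The real notches of the dots are all displaced alike by an unknown angle of up to 0.15 rad either way; a notch takes the knob within about 0.06 rad of its own middle.
- knob_grip (a point): grip point on the axis of the grey knob, in its upright bar, 92 mm above the worktop when home; rises with the knob. The bar is 44 mm long, 15 thick, from 72 to 102 mm above the worktop when home, on a round skirt of 47 mm diameter. x runs along the bar to the white pointer, z up: at angle q the bar lies along the hotplate's x turned clockwise by q. The pan's wall is some 90 mm from the axis.
- milk_pan: enamel milk pan, bowl 150 mm across, 82 mm high (handle to 103 mm), standing on the cooking plate 68 mm above the worktop, handle pointing right and back, over the sink. Origin at its underside level: the bowl's centre is at y = +66 mm of its own frame, the handle runs to y = -140 mm.

How it is judged:
By the outcome, as a careful person would: the job done as asked, in the order asked, and still so for the second after the job is handed in, with the robot touching nothing.
It also fails if it takes over 58 s, if anything falls off the work surface, if the arm or the gripper's body presses on something with over 40 N, if the wrist force passes 120 N, or if a joint passes its speed limit or range.

### The arm

A 6-joint arm with a two-finger parallel gripper is mounted at the origin on a cart in front of the work surface, level with it; the furniture and walls round the work are solid. World frame = base frame: x ahead of the robot, y to its left, z up, the work surface at z = 0. Lengths are in m, angles in rad, forces in N, time in s.
With the tool pointing down it reaches from about 0.425 to 0.95 m from the base axis. Payload 3.5 kg.
Tool frame: the origin (TCP) lies on the centre line of the jaws, within the pads' length; the fingertips stand 14 mm ahead of it and the grasp point (between the pads) lies 5 mm behind it (ctrl.finger_overhang is the distance from the TCP to the fingertips, in m); z points along the fingers, y is the line along which they close (so a half turn about z gives the same grasp; the last joint's range is limited). The gripper opens to 85 mm and grips with 20 to 120 N. Pads are 22 mm wide; open, the fingers measure 114 mm over their backs; the gripper's body (76 mm by 85 mm) begins 54 mm behind the grasp point. The pads swing forward as they close: fully open they stand 13 mm farther back than shut.
Start: joints at [-1.324, 0.286, 1.577, -0, 1.279, -0.15], TCP at [0.261, -0.623, 0.245] pointing down, gripper open.
Joint ranges: [-2.77, 2.77], [-0.9, 2.22], [0.21, 2.48], [-1.53, 4.67], [0.24, 2.81], [-2.84, 2.84]. Speed limits (rad/s): [2.79, 2.79, 3.14, 3.14, 3.14, 3.14].

### API

Orientations are given as a unit quaternion [x, y, z, w].
In Python, from plant import ctrl gives the robot as it stands.
- The arm moves only by the tool send_rows, never from a script. Its argument "moves" is text: rows parted by semicolons, each of 7 numbers parted by spaces: the turn, a rotation vector about the tool's x, y, z in units of 360 degrees (1.0 is 360 degrees), then the shift along the tool's x, y, z in units of 20 cm (1.0 is 20 cm), then the gripper's target within -1 to 1 (fully open at 1, half-way at 0, shut at -1). A call has 1 to 12 rows; each row is the pose to reach, as a shift and turn from the pose commanded when the call began, along the tool's axes at that moment, turning the shorter way round; what a row does not reach only later rows make up. A row lasts 1/8 s, in which the tool goes at most 62.5 mm and 10.7 degrees, less where a joint would pass 70% of its speed; a pose out of reach is approached as far as the arm can. A call with a number of a shift or a turn outside -1 to 1 is refused whole. A call with a gripper value outside its range is refused whole. The fingers move at their own pace and stop on an object; "newtons" is the grip in N (left out, the last holds). Time passes only in rows, so rows that repeat a pose let the fingers close. It gives the time, the measured TCP pose, the force, the opening and the grip force at its end, in the units of the state.
- ctrl.get_state(): the state, without advancing time (a new reading comes with each control period).
- ctrl.read_camera(name): name is "side" or "top" or "wrist"; returns a dict with "image" (384x512x3 uint8, red, green, blue), "fovy" (degrees; the focal length in pixels is half the picture's height over the tangent of half this angle, whatever the lens; pixels are square), "cx", "cy" (the principal point, pixels), "distortion" ([k1, k2, p1, p2, k3] as OpenCV has them; the pictures are not rectified), "extrinsics" (4x4, takes a point from camera to world coordinates). Camera axes: x right, y up, looking along -z (the intrinsics and any distortion apply to the point x, -y, -z); pixel columns grow to the right and rows downward; lengths in m; the calibration is good to about 2 mm. A picture is of the moment at which its call begins. There is no depth.
- ctrl.sign_off(): hands the job in; it is judged then, once.
The state is a dict: "time": time; "qpos": joint angles; "dq": joint speeds; "joint_efforts": joint torques, N m; "eef_pos": TCP position; "tcp_rot": TCP orientation; "contact_force": force on the tool from outside, world axes, zero at the start; "wrist_torque": the same for the moment, N m; "opening": opening from 0.0 (shut) to 1.0 (fully open); "finger_force": force on a finger pad.
Only numpy, scipy, OpenCV 4.12 (cv2) and the standard library are available. Lean on these libraries where they do the work, as an engineer would, in place of code of your own. Each camera call takes 0.05 s, during which the arm holds its last target. There are 200 camera calls.

## Working session

There is one attempt and no reset: what is moved stays moved. The work goes in short steps, Python scripts to look and compute and a tool call to move; the robot and the scene stay as the last step left them, time stands still between calls to the robot, and variables do not carry over. Pictures are saved under pics/ and viewed, at most 10 in all, crops included, and the job is handed in when it is done.

Besides the shell and the picture viewer there is one more tool, called after "Call:" as name(argument=value, ...), one argument or row to a line, values as JSON. send_rows: Moves the arm, as the interface text tells. Its arguments: {"type":"object","properties":{"moves":{"type":"string"},"newtons":{"type":"number"}},"required":["moves"]}

```bash
ls; mkdir -p pics
python3 - <<'E'
from plant import ctrl
import cv2,numpy as np
s=ctrl.get_state(); print(s)
ims=[]
for n in ["top","side"]:
    d=ctrl.read_camera(n); cv2.imwrite(f"pics/{n}.png",d["image"][:,:,::-1]); np.save(f"pics/{n}.npy",d,allow_pickle=True)
    print(n,d["fovy"],d["cx"],d["cy"],d["distortion"],d["extrinsics"].tolist())
E
```

```text
pics
{'time': 0.0, 'qpos': array([-1.32401250e+00,  2.87189789e-01,  1.57817708e+00, -1.66130100e-05,
        1.27858086e+00, -1.49970261e-01]), 'dq': array([ 0.00157099, -0.00117487,  0.00086423, -0.00166347, -0.00035676,
        0.00039493]), 'joint_efforts': array([-3.66868016e-04, -4.05980337e+01, -2.92626697e+01, -2.04545831e-04,
        5.88722483e-03,  8.82377776e-06]), 'eef_pos': array([ 0.260727 , -0.6219399,  0.243931 ]), 'tcp_rot': array([ 9.80386565e-01,  1.97080686e-01, -6.49208124e-05, -1.17577397e-03]), 'contact_force': array([-0.11066918,  0.63744705, -0.12534567]), 'wrist_torque': array([ 0.03399614, -0.01212543,  0.00268452]), 'finger_force': 0.0, 'opening': 1.0036933155298182}
top 52.61997229597348 258.23298647318416 188.056593447718 [-0.09627105  0.          0.          0.          0.        ] [[-0.011808966344792332, 0.9807303106107608, -0.1950092463530597, 0.40015011449224075], [-0.9998064044852037, -0.014650374346509672, -0.013134690018263936, 0.20018002472643182], [-0.015738547081491076, 0.194816386325247, 0.9807134513989985, 0.9230763270150011], [0.0, 0.0, 0.0, 1.0]]
side 51.31688359936429 258.4906128401511 188.08136299643292 [-0.14459362  0.          0.          0.          0.        ] [[0.9819243211586229, 0.11968546167493721, -0.14662884361828218, 0.4306997581202972], [-0.18923825566905794, 0.635836929299427, -0.748264847450692, -0.4380389077193038], [0.0036756099507118953, 0.762487238976976, 0.6469928131662342, 0.6281500594772513], [0.0, 0.0, 0.0, 1.0]]
```

View pics/top.png

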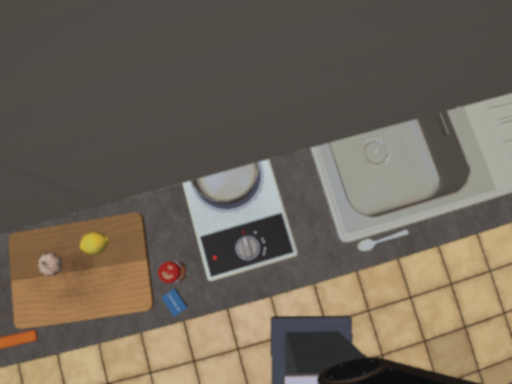

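View pics/side.png

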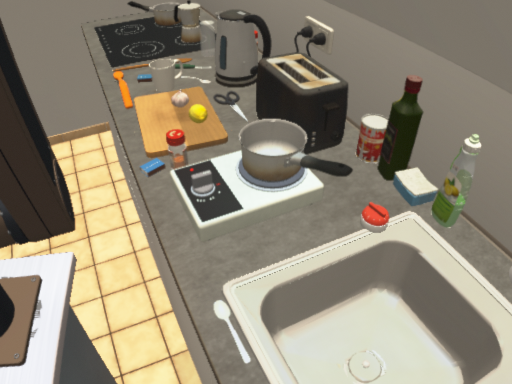

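The top view shows the hob's front with the knob at (247,247), with a wall cupboard hiding the rear. The side view shows the knob at (204,183), with the pan standing on the plate and its handle to the right. I'll enlarge both.

```bash
python3 - <<'E'
import cv2,numpy as np
a=cv2.imread("pics/top.png")[170:290,180:310]; b=cv2.imread("pics/side.png")[110:240,160:360]
a=cv2.resize(a,None,fx=5,fy=5,interpolation=cv2.INTER_CUBIC)
b=cv2.resize(b,None,fx=4,fy=4,interpolation=cv2.INTER_CUBIC)
cv2.imwrite("pics/topc.png",a);cv2.imwrite("pics/sidec.png",b)
E
cat > h.py <<'E'
import numpy as np,cv2
def K(d):
    f=d["image"].shape[0]/2/np.tan(np.radians(d["fovy"])/2)
    return np.array([[f,0,d["cx"]],[0,f,d["cy"]],[0,0,1]])
def load(n): return np.load(f"pics/{n}.npy",allow_pickle=True).item()
def at_z(d,px,z):
    u=cv2.undistortPoints(np.array(px,float).reshape(-1,1,2),K(d),np.array(d["distortion"])).reshape(-1,2)
    E=d["extrinsics"]; r=np.c_[u[:,0],-u[:,1],-np.ones(len(u))]@E[:3,:3].T; o=E[:3,3]
    return o+r*((z-o[2])/r[:,2])[:,None]
def proj(d,P):
    E=d["extrinsics"]; p=(np.atleast_2d(P)-E[:3,3])@E[:3,:3]; p=p*[1,-1,-1]
    return cv2.projectPoints(p,np.zeros(3),np.zeros(3),K(d),np.array(d["distortion"]))[0].reshape(-1,2)
E
```

```text
(no output)
```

View pics/topc.png

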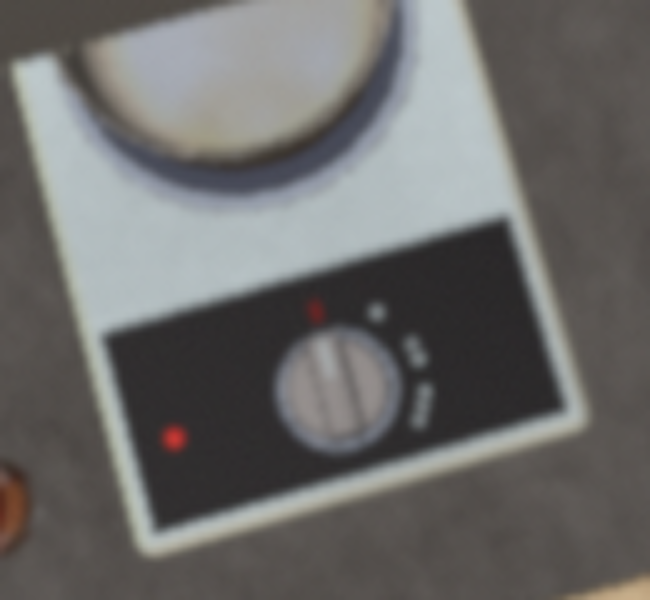

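View pics/sidec.png

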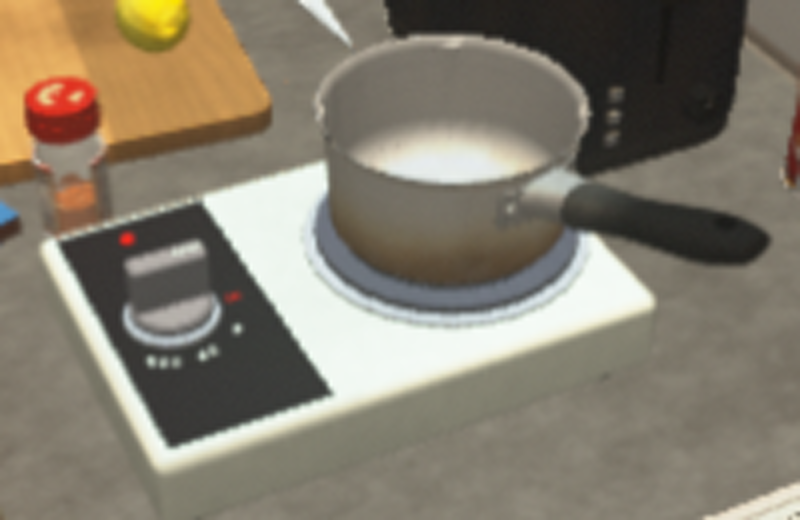

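The pointer stands at the red bar. The crops give me the markings (bar and dots) and the hob's corners in both views, so I'll fit the hob's x, y and yaw.

Run:
```python
from h import *
from scipy.optimize import least_squares
r=.037; dots=[(r*np.cos(a),-r*np.sin(a),.058) for a in (0,.75,1.4,2.05)]
P=np.array(dots+[(-.048,.105,.058),(-.048,-.105,.058),(0,0,.102)])
T=np.array([(316,311),(377,312),(414,351),(423,405),(145,548),(585,425),(335,388)],float)/5+[180,170]-.4
S=np.array([(233,296),(237,328),(208,351),(165,362),(45,243),(160,466),(166,258)],float)/4+[160,110]-.4
t,s=load("top"),load("side")
def W(p):
    c,n=np.cos(p[2]),np.sin(p[2]); return P@np.array([[c,n,0],[-n,c,0],[0,0,1]])+[p[0],p[1],0]
def f(p,w=(1,1)): return np.r_[w[0]*(proj(t,W(p))-T).ravel(),w[1]*(proj(s,W(p))-S).ravel()]
for w in [(1,1),(1,0),(0,1)]:
    o=least_squares(f,[.5,.2,.2],args=(w,),loss="soft_l1"); print(w,o.x.round(4))
    if w==(1,1): print(f(o.x).reshape(-1,2).round(1))
```

```text
(1, 1) [0.4393 0.2383 0.2724]
[[-0.4 -0.7]
 [-0.5  0.2]
 [-0.4 -0. ]
 [-0.8 -0.2]
 [-1.7  2.6]
 [ 2.2  0.1]
 [-0.6 -1. ]
 [ 0.9  1.4]
 [ 0.   1.3]
 [ 0.3  1.5]
 [ 0.2  0.9]
 [-2.4 -0.8]
 [-0.5  1.5]
 [ 0.3 -0.1]]
(1, 0) [0.4393 0.2372 0.2694]
(0, 1) [0.4393 0.2416 0.2812]
```

```bash
cat >> h.py <<'E'
from scipy.spatial.transform import Rotation as R
def plan(tgts,p0=None,yaw0=None):
    """chain of (x,y,z,yaw) tool-down targets -> turn z, shifts in units"""
    from plant import ctrl
    s=ctrl.get_state(); p=np.array(s["eef_pos"]) if p0 is None else np.array(p0)
    x=R.from_quat(s["tcp_rot"]).as_matrix()[:,0]; y=np.arctan2(x[1],x[0]) if yaw0 is None else yaw0
    print(s["time"],p,y,s["qpos"].round(2),s["contact_force"].round(1))
    for *q,w in tgts:
        A=np.c_[[np.cos(y),np.sin(y),0],[np.sin(y),-np.cos(y),0],[0,0,-1]]
        print("turn z",round(-((w-y+np.pi)%(2*np.pi)-np.pi)/2/np.pi,4),"shift",(A.T@(np.array(q)-p)/.2).round(4)); p,y=np.array(q),w
E
python3 -c "
from h import *
plan([(.40,-.46,.25,.9),(.50,-.26,.25,1.5),(.51,-.06,.25,2.2),(.48,.10,.25,2.9),(.439,.238,.2,3.414)])"
```

```text
0.1 [ 0.26076302 -0.62198338  0.2440267 ] 0.3967897831584184 [-1.32  0.29  1.58  0.    1.28 -0.15] [-0.2  0.2 -0.2]
turn z -0.0801 shift [ 0.9551 -0.4779 -0.0299]
turn z -0.0955 shift [ 1.0941 -0.2299  0.    ]
turn z -0.1114 shift [ 1.001  -0.0209  0.    ]
turn z -0.1114 shift [0.7351 0.3495 0.    ]
turn z -0.0818 shift [0.3641 0.6209 0.25  ]
```

Call:
send_rows(
  moves="0 0 -0.08 0.955 -0.48 -0.03 1;0 0 -0.08 0.955 -0.48 -0.03 1;0 0 -0.08 0.955 -0.48 -0.03 1;0 0 -0.08 0.955 -0.48 -0.03 1",
)

```text
time: 0.6
eef_pos: [0.4017, -0.4573, 0.2509]
tcp_rot: [0.9, 0.436, 0.0, -0.001]
contact_force: [-0.4, -0.2, 0.5]
opening: 0.999
finger_force: 0.0
```

Call:
send_rows(
  moves="0 0 -0.0955 1 -0.23 0 1;0 0 -0.0955 1 -0.23 0 1;0 0 -0.0955 1 -0.23 0 1;0 0 -0.0955 1 -0.23 0 1",
)

```text
time: 1.1
eef_pos: [0.4891, -0.2718, 0.2508]
tcp_rot: [0.73, 0.683, 0.0, -0.001]
contact_force: [-0.3, -0.9, -0.1]
opening: 1.004
finger_force: 0.0
```

Call:
send_rows(
  moves="0 0 -0.111 1 -0.02 0 1;0 0 -0.111 1 -0.02 0 1;0 0 -0.111 1 -0.02 0 1;0 0 -0.111 1 -0.02 0 1;0 0 -0.111 1 -0.02 0 1",
)

```text
time: 1.72
eef_pos: [0.4985, -0.0749, 0.2512]
tcp_rot: [0.455, 0.89, -0.0, -0.0]
contact_force: [0.2, 0.2, 0.6]
opening: 1.003
finger_force: 0.0
```

```bash
python3 -c "
from h import *
plan([(.48,.10,.25,2.9),(.439,.238,.2,3.414)])"
```

```text
1.725 [ 0.49851566 -0.07487199  0.2511557 ] 2.1962641129566873 [-0.35 -0.1   1.98 -0.    1.26 -0.98] [0.2 0.2 0.6]
turn z -0.112 shift [0.763  0.4369 0.0058]
turn z -0.0818 shift [0.3641 0.6209 0.25  ]
```

Call:
send_rows(
  moves="0 0 -0.112 0.76 0.44 0 1;0 0 -0.112 0.76 0.44 0 1;0 0 -0.112 0.76 0.44 0 1;0 0 -0.112 0.76 0.44 0 1;0 0 -0.112 0.76 0.44 0 1",
)

```text
time: 2.35
eef_pos: [0.4812, 0.0987, 0.2512]
tcp_rot: [0.122, 0.992, -0.0, -0.0]
contact_force: [-0.2, -0.5, -0.6]
opening: 1.002
finger_force: 0.0
```

Call:
send_rows(
  moves="0 0 -0.082 0.364 0.62 0.25 1;0 0 -0.082 0.364 0.62 0.25 1;0 0 -0.082 0.364 0.62 0.25 1;0 0 -0.082 0.364 0.62 0.25 1;0 0 -0.082 0.364 0.62 0.25 1",
)

```text
time: 2.98
eef_pos: [0.4408, 0.2361, 0.2017]
tcp_rot: [-0.134, 0.991, -0.0, 0.0]
contact_force: [1.1, -0.4, 1.1]
opening: 0.999
finger_force: 0.0
```

```bash
python3 -c "
from h import *
from plant import ctrl
plan([(.439,.238,.092,3.414)])
d=ctrl.read_camera('wrist'); np.save('pics/wrist.npy',d,allow_pickle=True)
print(d['extrinsics'].round(3).tolist())
cv2.imwrite('pics/w1.png',cv2.resize(d['image'][:,:,::-1],None,fx=1.5,fy=1.5))"
```

```text
2.975 [0.44076348 0.23606848 0.20172061] -2.872507462154983 [ 0.29 -0.06  2.04 -0.    1.16 -1.55] [ 1.1 -0.4  1.1]
turn z -0.0005 shift [0.0059 0.0117 0.5486]
[[-0.266, -0.924, -0.273, 0.372], [0.964, -0.256, -0.075, 0.217], [-0.0, -0.283, 0.959, 0.329], [0.0, 0.0, 0.0, 1.0]]
```

View pics/w1.png

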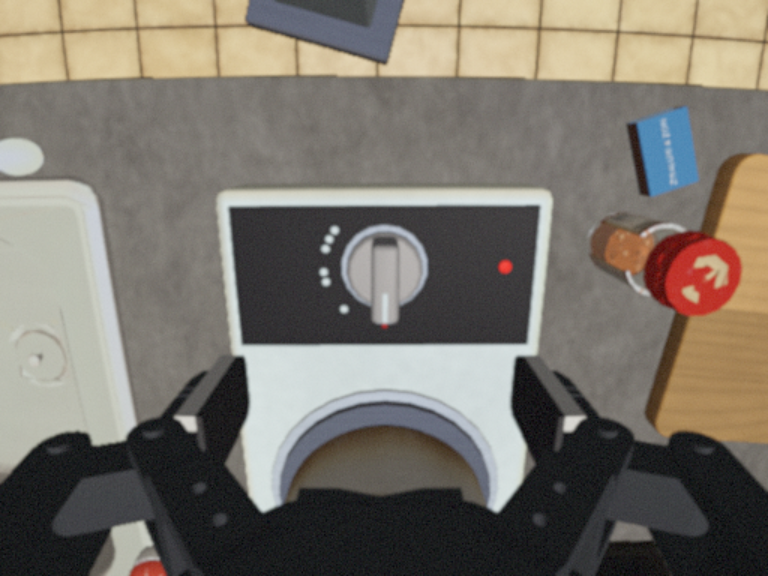

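The wrist view shows the knob bar upright at (385,240)–(385,323), the skirt centred at (385,267), and the dot groups at (344,309), (325,277) and (330,240). The image is aligned with the hob, so I'll check the position numerically.

```bash
python3 -c "
from h import *
d=load('wrist'); g=lambda px,z: at_z(d,(np.array(px,float)+.5)/1.5-.5,z).round(4)
print('bartop',g([(385,238),(385,322),(385,280)],.102))
D=g([(344,309),(325,277),(330,240)],.058); print('dots',D)
c,s=np.cos(.272),np.sin(.272)
for p,a in zip(D,(.75,1.4,2.05)): print('axis',p[:2]-.037*np.array([np.cos(.272-a),np.sin(.272-a)]))
e=g([(240,345),(525,345),(240,190),(530,190)],.058);print(np.arctan2(-(e[1]-e[0])[0],(e[1]-e[0])[1]),np.arctan2(-(e[3]-e[2])[0],(e[3]-e[2])[1]))
print('skirt',g([(385,267)],.066))"
```

```text
bartop [[0.4138 0.2312 0.102 ]
 [0.4583 0.2436 0.102 ]
 [0.4354 0.2372 0.102 ]]
dots [[0.4734 0.2211 0.058 ]
 [0.4559 0.2043 0.058 ]
 [0.4321 0.2018 0.058 ]]
axis [0.44054708 0.23812016]
axis [0.44004669 0.23773161]
axis [0.4397118  0.23800857]
0.2697839612236796 0.27039218504339774
skirt [[0.4376 0.2382 0.066 ]]
```

Call:
send_rows(
  moves="0 0 0 0.006 0.01 0.3 0.2;0 0 0 0.006 0.01 0.5 -0.2;0 0 0 0.006 0.01 0.555 -0.2;0 0 0 0.006 0.01 0.555 -0.2;0 0 0 0.006 0.01 0.555 -0.2;0 0 0 0.006 0.01 0.555 -0.2",
  newtons=40,
)

```text
time: 3.78
eef_pos: [0.4394, 0.2393, 0.0923]
tcp_rot: [-0.137, 0.991, 0.0, 0.002]
contact_force: [-0.2, 0.3, 0.6]
opening: 0.4
finger_force: 0.0
```

```bash
python3 -c "
from h import *
from plant import ctrl
plan([(.439,.238,.090,3.412)])
d=ctrl.read_camera('side')
cv2.imwrite('pics/s2.png',cv2.resize(d['image'][100:250,140:340,::-1],None,fx=3.5,fy=3.5,interpolation=2))"
```

```text
3.775 [0.43938726 0.23928646 0.09225994] -2.8675868835640648 [ 0.3   0.09  2.11 -0.    0.94 -1.55] [-0.2  0.3  0.6]
turn z 0.0006 shift [ 0.0036 -0.0057  0.0113]
```

View pics/s2.png

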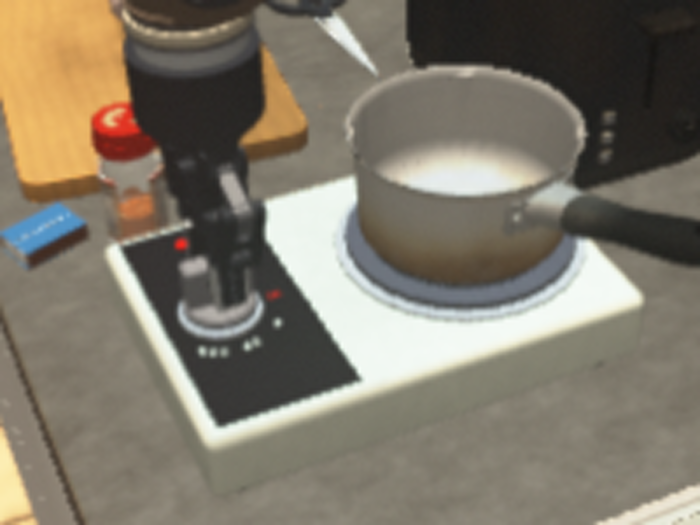

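The fingers straddle the bar above the skirt, with the pan clear. Closing.

Call:
send_rows(
  moves="0 0 0 0.003 -0.004 0.005 -1;0 0 0 0.003 -0.004 0.005 -1;0 0 0 0.003 -0.004 0.005 -1;0 0 0 0.003 -0.004 0.005 -1;0 0 0 0.003 -0.004 0.005 -1;0 0 0 0.003 -0.004 0.005 -1",
  newtons=40,
)

```text
time: 4.58
eef_pos: [0.4381, 0.2381, 0.0901]
tcp_rot: [-0.137, 0.991, -0.0, 0.0]
contact_force: [-0.8, -0.5, 5.0]
opening: 0.167
finger_force: 42.9
```

Call:
send_rows(
  moves="0 0 0 0 0 -0.015 -1;0 0 0 0 0 -0.03 -1;0 0 0 0 0 -0.045 -1;0 0 0 0 0 -0.05 -1;0 0 0 0 0 -0.05 -1",
)

```text
time: 5.2
eef_pos: [0.438, 0.2381, 0.0996]
tcp_rot: [-0.137, 0.991, 0.0, 0.0]
contact_force: [3.8, -0.3, -1.7]
opening: 0.166
finger_force: 41.9
```

Call:
send_rows(
  moves="0 0 0.015 0 0 0 -1;0 0 0.03 0 0 0 -1;0 0 0.04 0 0 0 -1;0 0 0.04 0 0 0 -1",
)

```text
time: 5.7
eef_pos: [0.4379, 0.2382, 0.0996]
tcp_rot: [-0.012, 1.0, 0.0, 0.0]
contact_force: [4.1, 0.5, -1.5]
opening: 0.167
finger_force: 42.0
```

```bash
python3 -c "
from h import *
from plant import ctrl
s=ctrl.get_state();plan([]);print(s['wrist_torque'],s['opening'])
d=ctrl.read_camera('side')
cv2.imwrite('pics/s3.png',cv2.resize(d['image'][130:230,160:290,::-1],None,fx=5,fy=5,interpolation=2))"
```

```text
5.7 [0.43793194 0.23818627 0.09959593] -3.1182513480550007 [ 0.29  0.07  2.11  0.    0.95 -1.3 ] [ 4.1  0.5 -1.5]
[ 0.19711073 -0.61537459 -0.03390082] 0.16650512351345448
```

View pics/s3.png

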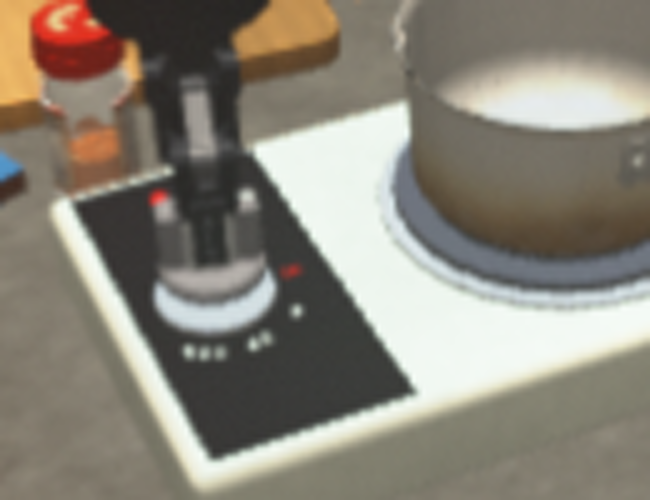

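The skirt stands proud of the panel and the bar has turned with the fingers, so the lock is free. I'll turn the rest of the way.

Call:
send_rows(
  moves="0 0 0.025 -0.005 0 0 -1;0 0 0.05 -0.005 0 0 -1;0 0 0.075 -0.005 0 0 -1;0 0 0.1 -0.005 0 0 -1;0 0 0.125 -0.005 0 0 -1;0 0 0.15 -0.005 0 0 -1;0 0 0.17 -0.005 0 0 -1;0 0 0.1835 -0.005 0 0 -1;0 0 0.1835 -0.005 0 0 -1;0 0 0.1835 -0.005 0 0 -1",
)

```text
time: 7.0
eef_pos: [0.4384, 0.2386, 0.0996]
tcp_rot: [0.535, 0.845, 0.0, -0.001]
contact_force: [0.2, 4.8, 0.1]
opening: 0.168
finger_force: 42.3
```

```bash
python3 -c "
from h import *
plan([])"
```

```text
7.0 [0.43837171 0.23860709 0.09959874] 2.012585358401048 [ 0.29  0.07  2.11  0.    0.96 -0.15] [0.2 4.8 0.1]
```

Call:
send_rows(
  moves="0 0 0 0 0 0.012 -1;0 0 0 0 0 0.022 -1;0 0 0 0 0 0.03 -1;0 0 0 0 0 0.03 -1;0 0 0 0 0 0.03 -1",
)

```text
time: 7.62
eef_pos: [0.4384, 0.2387, 0.0949]
tcp_rot: [0.535, 0.845, -0.0, -0.001]
contact_force: [-4.4, 5.1, 11.3]
opening: 0.164
finger_force: 43.9
```

Blocked at 5 mm out, so the notch is off to one side. I'll lift slightly, turn 0.1 rad further clockwise and push again.

Call:
send_rows(
  moves="0 0 0 0 0 -0.025 -1;0 0 0 0 0 -0.025 -1;0 0 0.016 0 0 -0.025 -1;0 0 0.016 0 0 -0.025 -1;0 0 0.016 0 0 -0.01 -1;0 0 0.016 0 0 0 -1;0 0 0.016 0 0 0 -1;0 0 0.016 0 0 0 -1",
)

```text
time: 8.62
eef_pos: [0.4384, 0.2386, 0.0932]
tcp_rot: [0.577, 0.817, 0.0, -0.001]
contact_force: [0.1, 5.7, 1.7]
opening: 0.165
finger_force: 42.5
```

It passed the block. Now I'll push fully home.

Call:
send_rows(
  moves="0 0 0 0 0 0.01 -1;0 0 0 0 0 0.018 -1;0 0 0 0 0 0.025 -1;0 0 0 0 0 0.025 -1;0 0 0 0 0 0.025 -1",
)

```text
time: 9.25
eef_pos: [0.4386, 0.2386, 0.09]
tcp_rot: [0.577, 0.817, -0.0, -0.001]
contact_force: [-4.8, 4.4, 10.9]
opening: 0.163
finger_force: 43.8
```

```bash
python3 -c "
from h import *
from plant import ctrl
plan([]);print(ctrl.get_state()['wrist_torque'])"
```

```text
9.25 [0.43856242 0.23863535 0.08998981] 1.911323127013635 [ 0.29  0.09  2.11  0.    0.94 -0.05] [-4.8  4.4 10.9]
[ 0.63443103  0.7557604  -0.05155156]
```

Call:
send_rows(
  moves="0 0 0 0 0 0.008 -1;0 0 0 0 0 0.008 -1;0 0 0 0 0 0.008 -1;0 0 0 0 0 0 -1;0 0 0 0 0 0 -0.1;0 0 0 0 0 0 -0.1;0 0 0 0 0 0 -0.1;0 0 0 0 0 0 -0.1",
)

```text
time: 10.25
eef_pos: [0.4384, 0.2377, 0.0879]
tcp_rot: [0.577, 0.817, -0.001, -0.0]
contact_force: [-0.5, -1.1, -0.6]
opening: 0.449
finger_force: 0.0
```

Call:
send_rows(
  moves="0 0 0 0 0 -0.1 -0.1;0 0 0 0 0 -0.3 -0.1;0 0 0 0 0 -0.6 -0.1;0 0 0 0 0 -0.6 0.5;0 0 0 0 0 -0.6 0.5",
)

```text
time: 10.88
eef_pos: [0.4385, 0.2379, 0.2081]
tcp_rot: [0.577, 0.817, -0.0, 0.0]
contact_force: [0.3, -0.9, -0.5]
opening: 0.749
finger_force: 0.0
```

```bash
python3 -c "
from h import *
from plant import ctrl
plan([])
a=ctrl.read_camera('side')['image'][110:240,160:360]
b=ctrl.read_camera('wrist')['image'][:,:,::-1]
a=cv2.resize(a[:,:,::-1],None,fx=2.5,fy=2.5,interpolation=2)
b=cv2.resize(b,(500,375)); a=np.vstack([a,np.zeros((375-a.shape[0]%375 if a.shape[0]<375 else 0,500,3),np.uint8)])[:0] if 0 else a
d=ctrl.read_camera('wrist')
cv2.imwrite('pics/w2.png',b); cv2.imwrite('pics/f.png',np.vstack([a[:230],b[:370]]))"
```

```text
10.875 [0.43847988 0.2378748  0.2080999 ] 1.9110699981979238 [ 0.29 -0.07  2.04 -0.    1.18 -0.05] [ 0.3 -0.9 -0.5]
```

View pics/f.png

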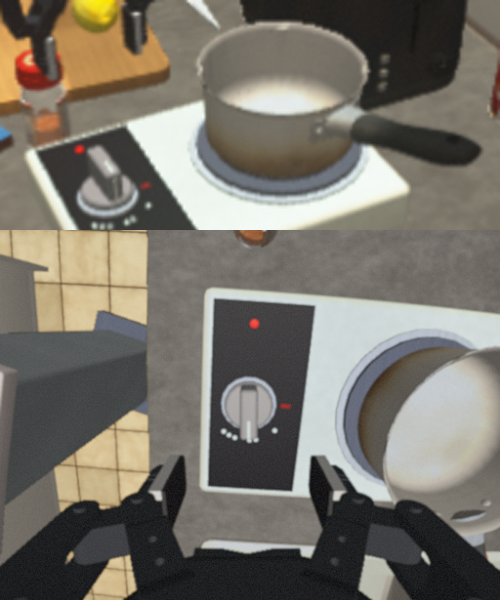

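The pointer is on the two dots, and the pan hasn't moved. As a check, I'll press gently on the bar's top with closed fingertips; if the knob is home, contact comes at TCP z of about 0.116.

Call:
send_rows(
  moves="0 0 0 0 0 0.2 -1;0 0 0 0 0 0.3 -1;0 0 0 0 0 0.4 -1;0 0 0 0 0 0.4 -1;0 0 0 0 0 0.43 -1;0 0 0 0 0 0.445 -1;0 0 0 0 0 0.455 -1;0 0 0 0 0 0.462 -1;0 0 0 0 0 0.468 -1;0 0 0 0 0 0.468 -1",
)

```text
time: 12.28
eef_pos: [0.439, 0.2382, 0.116]
tcp_rot: [0.577, 0.817, 0.0, 0.0]
contact_force: [-2.5, -1.5, 5.5]
opening: -0.001
finger_force: 2.7
```

Contact came at z = 0.116 with firm resistance, so the knob is fully home. Retreating and handing in.

Call:
send_rows(
  moves="0 0 0 0 0 -0.2 -1;0 0 0 0 0 -0.5 -1;0 0 0 0 0 -0.5 -1;0 0 0 0 0 -0.5 -1",
)

```text
time: 12.78
eef_pos: [0.4385, 0.238, 0.2147]
tcp_rot: [0.577, 0.817, 0.0, 0.0]
contact_force: [-0.5, -0.2, -0.0]
opening: 0.003
finger_force: 0.0
```

```bash
python3 -c "
from plant import ctrl
s=ctrl.get_state();print(s['eef_pos'],s['contact_force'])
print(ctrl.sign_off())"
```

```text
[0.43852754 0.2380159  0.21469857] [-0.50747569 -0.24047238 -0.03923961]
the job is handed in; nothing more can be done
None
```

The knob is at the two-dot heat, about 0.1 rad clockwise of the nominal mark where the notch took it, and pushed fully home; the pan was not touched, and the job was handed in at about 13 s (verdict not shown).

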